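# Clamp a sliding-jaw lid wrench on a jar in its holder

## Robot

A 6-joint arm with a two-finger parallel gripper is mounted at the origin on the work surface. World frame = base frame: x ahead of the robot, y to its left, z up, the work surface at z = 0. Lengths are in m, angles in rad, forces in N, time in s.
With the tool pointing down it reaches from about 0.425 to 0.95 m from the base axis. Payload 3.5 kg.
Tool frame: the origin (TCP) lies at the very end of the fingers, on their centre line; the grasp point (between the pads) lies 19 mm behind it; z points along the fingers, y is the line along which they close (so a half turn about z gives the same grasp; the last joint's range is limited). The gripper opens to 85 mm and grips with 20 to 120 N. Pads are 22 mm wide; open, the fingers measure 114 mm over their backs; the gripper's body (76 mm by 85 mm) begins 54 mm behind the grasp point. The pads swing forward as they close: fully open they stand 13 mm farther back than shut.
Start: joints at [-1.323, 0.286, 1.577, -0, 1.279, -0.15], TCP at [0.262, -0.622, 0.231] pointing down, gripper open.
Joint ranges: [-2.77, 2.77], [-0.9, 2.22], [0.21, 2.48], [-1.53, 4.67], [0.24, 2.81], [-2.84, 2.84]. Speed limits (rad/s): [2.79, 2.79, 3.14, 3.14, 3.14, 3.14].

## Interface

Orientations are given as a unit quaternion [w, x, y, z].
In Python, from plant import arm gives the robot as it stands. The module is installed in compiled form; this text tells all that it offers.
- The arm moves only by the shell command python3 -m crank 'ROWS' [FORCE]. ROWS is JSON, a list of rows, each a list of 5 numbers: the shift along the tool's x, y, z in m, then the turn about the tool's z in degrees, then the opening, from -1 (shut) to 1 (fully open). In form: [[tx, ty, tz, yaw, fingers], ...]. A call has 1 to 10 rows; each row shifts and turns the commanded pose from where the row before left it, along the tool's axes as they then stand; what a row does not reach is not made up. A row lasts 1/12 s, in which the tool goes at most 41.7 mm and 7.16 degrees, less where a joint would pass 70% of its speed; a pose out of reach is approached as far as the arm can. A call with a gripper value outside its range is refused whole. The fingers move at their own pace and stop on an object; FORCE is the grip in N (left out, the last holds). Time passes only in rows, so rows that do not move let the fingers close. It gives the time, the measured TCP pose, the force, the opening and the grip force at its end, in the units of the state.
- arm.get_state(): the state, without advancing time (a new reading comes with each control period).
- arm.grab_frame(name): name is "side" or "top"; returns the picture (420x560x3 uint8, red, green, blue); there is no depth.
- arm.camera_model(name): a dict with "intrinsics" (3x3 intrinsics, pixels), "extrinsics" (4x4, takes a point from world to camera coordinates). Camera axes: x right, y down, z forward; pixel columns grow to the right and rows downward; lengths in m; the calibration is good to about 2 mm. A picture is of the moment at which its call begins. camera_model takes no time and is no camera call.
- arm.sign_off(): hands the job in; it is judged then, once.
The state is a dict: "t": time; "q": joint angles; "dq": joint speeds; "joint_torque": joint torques, N m; "ee_pos": TCP position; "ee_rot": TCP orientation; "ft_force": force on the tool from outside, world axes, zero at the start; "torque": the same for the moment, N m; "grip_width": opening from 0.0 (shut) to 1.0 (fully open); "finger_force": force on a finger pad.
Only numpy, scipy, OpenCV 4.12 (cv2) and the standard library are available. Lean on these libraries where they do the work, as an engineer would, in place of code of your own. Each camera call takes 0.05 s, during which the arm holds its last target. There are 200 camera calls.

## Task

Get the jar that stands in the grey holder ready for opening: push the holder's lever down until it stays down by itself, and fit the lid wrench to the jar's silver lid. To fit the wrench, carry it by its black upright grip, lay it flat across the top of the lid with one jaw hanging on each side and let go; then take it afresh by the outsides of its two jaws and squeeze them shut until both grip the lid firmly, and leave it clamped there. The jar stays upright in its holder, and everything else on the counter stays where it is.

Things in the scene. Friction and masses are not known exactly. Their poses are not given: they have to be found in the camera images.
- wrench: Loose lid wrench (0.19 kg): steel bar, two steel jaws, black upright grip. It starts standing on its jaws. Origin under the grip, at jaw underside; x along the bar to the sliding jaw, z up. Bar 20 mm wide, z 14 to 22 mm; grip 24 (x) by 14 (y) mm, z 22 to 58 mm; jaws 8 mm thick (x), 30 mm wide (y), z 0 to 36 mm. Nothing sticks out past the jaws' outsides. Fitted: bar underside on the lid top.
- wrench_grip (a point): point in the wrench's black grip to carry it by: wrench frame (0, 0, 46 mm)
- wrench_seat (a point): point on the underside of the wrench's bar: wrench frame (0, 0, 14 mm); lies on the lid top when the wrench is fitted
- fixed_jaw: the wrench's fixed jaw, one piece with the bar; same origin and axes as the wrench; its plate spans x -31 to -23 mm in the wrench frame
- sliding_jaw: the wrench's sliding jaw; its axes are those of the wrench; its plate spans x 29 to 37 mm in the wrench frame when joint slider is 0, and moves towards -x as it closes (its origin moves with it)
- slider (a joint): travel of the sliding jaw towards the fixed jaw: 0 = wide open (52 mm between the jaws, 68 mm over their outsides), 0.018 m = least gap (34 mm). It starts between 0 and 0.004, drags with about 6 N and stays where it is left. On the 38 mm lid it reads about 0.014.
- jar: closed glass jar with sugar cubes in it, 0.4 to 0.7 kg, loose, standing in the holder. Origin at the centre of its underside, z up. Body 62 mm diameter and 80 mm high, shoulder narrowing above to a 34 mm neck, lid 38 mm diameter and 18 mm high, lid top at 120 mm.
- jar_lid (a point): centre of the top of that jar's silver lid, 120 mm above the jar's underside (126 mm above the counter)
- holder: grey round jar holder fixed to the counter, 82 mm diameter and 30 mm high cup with a 6 mm floor in which the jar stands with 1.5 mm play. Origin at the centre of its underside; its lever points along its own -y.
- holder_lever (a joint): lock lever, hinged 55 mm from the holder's axis at 22 mm height, 77 mm long, ending in a black pad 30 by 26 mm. 0 = up (raised 0.5 rad), 0.5 rad = fully down (level). A light spring lifts it; near 0.3 rad it must be pushed past a sprung catch (about 8 N at the pad), which then holds it down.
- lever_pad (a point): middle of the top of the lever's black pad, where to press; it moves with the lever (57 mm high when up, 27 mm when down)
- spare_jar: squat closed glass jar with a wide 52 mm silver lid, 62 mm diameter, 85 mm high, loose bystander; origin under its centre
- shaker: white plastic sugar shaker, 62 mm diameter, 122 mm high, loose bystander; origin under its centre
- saucer: white ceramic saucer, 132 mm diameter, 18 mm high, loose bystander; origin under its centre
- teaspoon: stainless teaspoon 140 mm long lying on the counter, loose bystander; origin under its middle, x along it
- mug: white mug, 80 mm diameter, 88 mm high, handle at its +y, loose bystander; origin under its centre
- mug_tree: wooden mug tree, fixed, 150 mm diameter base, 335 mm high, with three mugs hung on it; origin under its centre
Things that resemble listed ones, but are neither listed nor needed, are in the scene too. What is shaped like the wrench but pink is not meant.

How it is judged:
By the outcome, as a careful person would: the job done as asked, in the order asked, and still so for the second after the job is handed in, with the robot touching nothing.
It also fails if it takes over 51 s, if anything falls off the work surface, if the arm or the gripper's body presses on something with over 40 N, if the wrist force passes 120 N, or if a joint passes its speed limit or range.

## Working session

There is one attempt and no reset: what is moved stays moved. The work goes in short steps, Python scripts to look and compute and a shell command to move; the robot and the scene stay as the last step left them, time stands still between calls to the robot, and variables do not carry over. Pictures are saved under pics/ and viewed, at most 10 in all, crops included, and the job is handed in when it is done.

```bash
mkdir -p pics; python3 - <<'E'
from plant import arm
import cv2,numpy as np
np.set_printoptions(precision=4,suppress=True)
for n in("side","top"):
    f=arm.grab_frame(n); cv2.imwrite(f"pics/{n}0.png",f[:,:,::-1]); m=arm.camera_model(n); print(n,np.array(m["intrinsics"]),np.array(m["extrinsics"]))
s=arm.get_state(); print(s)
E
```

```text
side [[476.8098   0.     282.3118]
 [  0.     476.8098 212.0019]
 [  0.       0.       1.    ]] [[-0.8677 -0.4968 -0.0188  0.5097]
 [-0.3497  0.6368 -0.6871  0.1954]
 [ 0.3533 -0.5896 -0.7263  1.2283]
 [ 0.      0.      0.      1.    ]]
top [[499.4712   0.     278.0328]
 [  0.     499.4712 209.1803]
 [  0.       0.       1.    ]] [[ 0.0076 -0.9996  0.0273  0.0721]
 [-0.9822 -0.0125 -0.1872  0.5535]
 [ 0.1875 -0.0254 -0.9819  1.1984]
 [ 0.      0.      0.      1.    ]]
{'t': 0.1, 'q': array([-1.323 ,  0.2871,  1.578 ,  0.    ,  1.2786, -0.15  ]), 'dq': array([-0.0008, -0.0026, -0.0026, -0.0016, -0.0011, -0.    ]), 'joint_torque': array([  0.0006, -40.7299, -29.37  ,  -0.0001,   0.0034,  -0.    ]), 'ee_pos': array([ 0.2614, -0.6217,  0.2301]), 'ee_rot': array([-0.0011,  0.9803,  0.1976, -0.    ]), 'ft_force': array([-0.3512, -0.4273,  0.0986]), 'torque': array([ 0.0408, -0.0013,  0.031 ]), 'finger_force': 0.0, 'grip_width': 0.996978811914246}
```

View pics/side0.png

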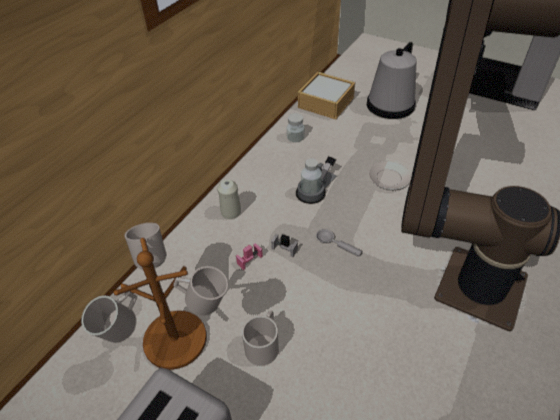

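View pics/top0.png

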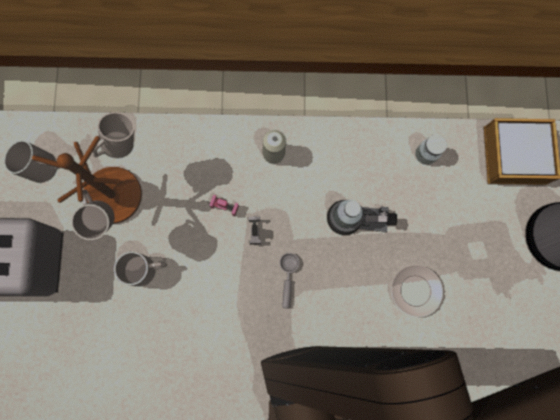

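Side view: the holder with its jar is at (312,180) and the lever pad at (330,162). The wrench with the black grip is at (286,242), and the pink look-alike at (250,255). In the top view the lid is at (349,211), the pad at (388,218), the steel wrench at (257,229) and the pink one at (224,204). There are two silver-lidded jars: (349,211), which stands in the grey holder with the lever and is the one meant, and (432,146), the free-standing squat spare. The steel wrench with the black grip is the one meant. I'll confirm both in a crop.

```bash
python3 - <<'E'
import cv2,numpy as np
s=cv2.imread("pics/side0.png");t=cv2.imread("pics/top0.png")
c=lambda im,x,y,w,h,k:cv2.resize(im[y:y+h,x:x+w],None,fx=k,fy=k,interpolation=cv2.INTER_CUBIC)
# each panel 400x300 -> 80x60 @5 ; total 800x600
a=np.hstack([c(s,250,215,80,60,5),c(s,285,140,80,60,5)])
b=np.hstack([c(t,210,195,80,60,5),c(t,325,185,80,60,5)])
o=np.vstack([a,b])
for p in range(0,800,50): cv2.line(o,(p,0),(p,4),(0,255,255),1);cv2.line(o,(p,300),(p,304),(0,255,255),1)
for p in range(0,600,50): cv2.line(o,(0,p),(4,p),(0,255,255),1);cv2.line(o,(400,p),(404,p),(0,255,255),1)
cv2.imwrite("pics/crop1.png",o)
E
```

```text
(no output)
```

View pics/crop1.png

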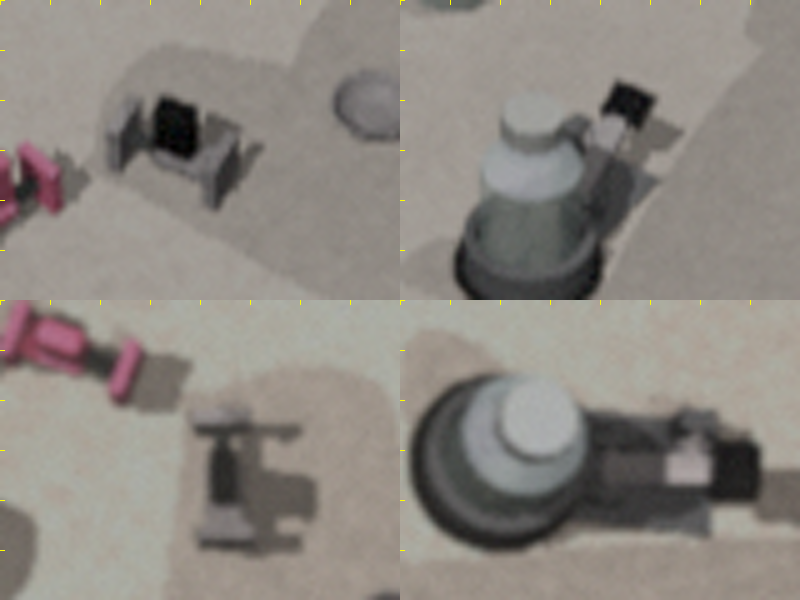

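The crop confirms it: the wrench has steel jaws and a black grip, at side crop (176,126) and top crop (223,473). The jar stands in the grey holder, with the lid at (532,108)/(541,416) and the black pad at (628,105)/(736,472). Next I triangulate.

```bash
cat > h.py <<'E'
from plant import arm
import cv2,numpy as np
np.set_printoptions(precision=4,suppress=True)
M={n:arm.camera_model(n) for n in("side","top")}
P={n:np.array(M[n]["intrinsics"])@np.array(M[n]["extrinsics"])[:3] for n in M}
def proj(n,X):
    p=P[n]@np.r_[X,1]; return p[:2]/p[2]
def tri(s,t):
    X=cv2.triangulatePoints(P["side"],P["top"],np.array(s,float).reshape(2,1),np.array(t,float).reshape(2,1)).ravel(); X=X[:3]/X[3]
    return X,np.r_[proj("side",X)-s,proj("top",X)-t]
def atz(n,p,z):
    A=P[n]; B=np.c_[A[:,0],A[:,1],A[:,2]*z+A[:,3]]; q=np.linalg.solve(B,np.r_[p,1]); return q[:2]/q[2]
E
python3 - <<'E'
from h import *
for n in M:
    E=np.array(M[n]["extrinsics"]); print(n,-E[:3,:3].T@E[:3,3])
S=lambda x,y:(250+x/5,215+y/5); S2=lambda x,y:(285+(x-400)/5,140+y/5)
T=lambda x,y:(210+x/5,195+(y-300)/5); T2=lambda x,y:(325+(x-400)/5,185+(y-300)/5)
R={}
for k,s,t in [("grip40",S(176,126),T(223,473)),("jawA18",S(124,132),T(221,419)),("jawB18",S(221,168),T(227,535)),("lid126",S2(532,108),T2(541,416)),("pad57",S2(628,105),T2(736,472))]:
    X,e=tri(s,t); R[k]=X; z=int(''.join(c for c in k if c.isdigit()))/1000
    print(k,X,e,"side@z",atz("side",s,z),"top@z",atz("top",t,z))
print("A-B",R["jawA18"]-R["jawB18"],np.linalg.norm((R["jawA18"]-R["jawB18"])[:2]), "g-A",np.linalg.norm((R["grip40"]-R["jawA18"])[:2]),"g-B",np.linalg.norm((R["grip40"]-R["jawB18"])[:2]))
print("holder rim ctr top", atz("top",T2(499,462),.03))
s=arm.get_state();print(s["ee_pos"],s["ee_rot"])
E
```

```text
side [0.0766 0.853  1.0359]
top [0.3184 0.1094 1.2784]
grip40 [0.5009 0.1353 0.0437] [-0.2872 -0.0595  0.0975  0.2737] side@z [0.5017 0.1325] top@z [0.5022 0.1356]
jawA18 [0.5324 0.1374 0.0224] [-0.0528 -0.0114  0.0182  0.0502] side@z [0.5343 0.1343] top@z [0.5333 0.1376]
jawB18 [0.4732 0.1335 0.0219] [-0.0042 -0.0008  0.0014  0.004 ] side@z [0.4747 0.1307] top@z [0.4737 0.1335]
lid126 [ 0.5425 -0.0969  0.131 ] [ 0.1321  0.0256 -0.0503 -0.1426] side@z [ 0.5454 -0.102 ] top@z [ 0.5431 -0.0979]
pad57 [ 0.53   -0.2079  0.055 ] [ 0.1204  0.0209 -0.0452 -0.1323] side@z [ 0.5295 -0.2057] top@z [ 0.5294 -0.2075]
A-B [0.0592 0.004  0.0005] 0.059345360090257766 g-A 0.031566814210227064 g-B 0.02777856833288989
holder rim ctr top [ 0.5377 -0.0932]
[ 0.2614 -0.6217  0.2301] [-0.0011  0.9803  0.1976 -0.    ]
```

```bash
python3 -m crank '[[0,0,0,6.3,-1],[0,0,0,6.3,-1],[0,0,0,6.4,-1],[0.0026,-0.04,0,0,-1],[0.0026,-0.04,0,0,-1],[0.0026,-0.04,0,0,-1],[0.0026,-0.04,0,0,-1],[0.0316,-0.0263,0,0,-1],[0.0316,-0.0263,0,0,-1]]' 40; python3 -m crank '[[0.0316,-0.0263,0,0,-1],[0.0316,-0.0263,0,0,-1],[0.0316,-0.0263,0,0,-1],[0.0316,-0.0263,0,0,-1],[0.0316,-0.0263,0,0,-1],[0.0316,-0.0263,0,0,-1],[0.0316,-0.0263,0,0,-1],[0,0,0,0,-1],[0,0,0,0,-1]]'
```

```text
t: 0.85
ee_pos: [0.3202, -0.4031, 0.2306]
ee_rot: [-0.0, 0.999, 0.032, -0.0]
ft_force: [1.2, -1.1, 0.1]
grip_width: 0.0
finger_force: 0.0
t: 1.6
ee_pos: [0.5303, -0.2049, 0.2306]
ee_rot: [-0.0, 0.999, 0.035, -0.001]
ft_force: [-0.3, -0.4, -1.0]
grip_width: -0.002
finger_force: 0.0
```

```bash
python3 -m crank '[[0,0.006,0.0336,0,-1],[0,0,0.0336,0,-1],[0,0,0.0336,0,-1],[0,0,0.0336,0,-1],[0,0,0.03,0,-1],[0,0,0.01,0,-1],[0,0,0.006,0,-1]]'; python3 -m crank '[[0,0.0003,0.004,0,-1],[0,0.0003,0.004,0,-1],[0,0.0003,0.004,0,-1],[0,0.0003,0.004,0,-1],[0,0,0.003,0,-1],[0,0,0.003,0,-1],[0,0,0,0,-1]]'
```

```text
t: 2.18
ee_pos: [0.5282, -0.2145, 0.0506]
ee_rot: [0.0, 0.999, 0.033, -0.002]
ft_force: [-2.3, -0.5, 4.9]
grip_width: 0.004
finger_force: 2.1
t: 2.77
ee_pos: [0.5291, -0.2135, 0.0278]
ee_rot: [-0.001, 0.999, 0.033, -0.001]
ft_force: [0.5, 0.6, -0.1]
grip_width: 0.005
finger_force: 0.0
```

```bash
python3 -m crank '[[0,0,0.002,0,-1],[0,0,0.002,0,-1],[0,0,0.001,0,-1],[0,0,0,0,-1]]'; python3 -m crank '[[0,0,-0.02,0,-1],[0,0,-0.04,0,-1],[0,0,-0.04,0,-1],[0,0,-0.04,0,-1],[0,-0.04,-0.03,0,-1],[0,-0.04,0,0,-1],[0,-0.04,0,0,0],[0,-0.04,0,0,0],[0,-0.04,0,0,0],[0,-0.04,0,0,0]]'; python3 - <<'E'
from h import *
f=[arm.grab_frame("side"),arm.grab_frame("top")]
for i,n in enumerate(("side","top")): cv2.imwrite(f"pics/{n}1.png",f[i][:,:,::-1])
s,t=cv2.imread("pics/side1.png"),cv2.imread("pics/top1.png")
c=lambda im,x,y,w,h,k:cv2.resize(im[y:y+h,x:x+w],None,fx=k,fy=k,interpolation=cv2.INTER_CUBIC)
o=np.hstack([c(s,285,140,80,60,5),c(t,325,185,80,60,5)])
cv2.imwrite("pics/crop2.png",o)
E
```

```text
t: 3.1
ee_pos: [0.5299, -0.2138, 0.0257]
ee_rot: [-0.001, 0.999, 0.033, -0.001]
ft_force: [-5.9, 3.0, 12.5]
grip_width: 0.004
finger_force: 5.7
t: 3.93
ee_pos: [0.5138, 0.0207, 0.1888]
ee_rot: [-0.0, 0.999, 0.033, 0.0]
ft_force: [0.6, -0.3, 0.3]
grip_width: 0.5
finger_force: 0.0
```

View pics/crop2.png

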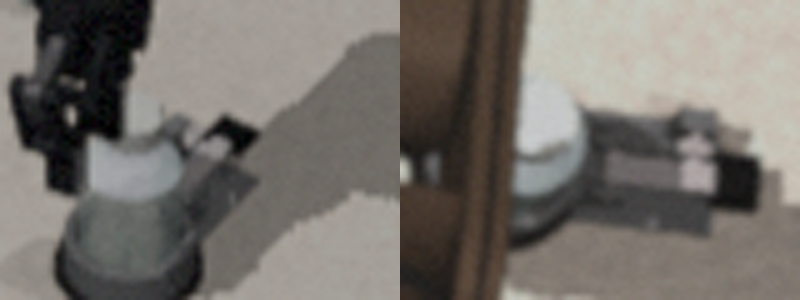

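The pad has dropped to crop (234,136) in the side view, so the lever is down and staying there. Next, the wrench.

```bash
python3 -m crank '[[-0.0017,-0.038,0,0,0.1],[-0.0017,-0.038,0,0,0.1],[-0.0016,-0.0385,0,0,0.1],[0,0,0.04,0,0.1],[0,0,0.035,0,0.1],[0,0,0,0,0.1]]'; python3 - <<'E'
from h import *
f=[arm.grab_frame("side"),arm.grab_frame("top")]
for i,n in enumerate(("side","top")): cv2.imwrite(f"pics/{n}2.png",f[i][:,:,::-1])
s,t=cv2.imread("pics/side2.png"),cv2.imread("pics/top2.png")
c=lambda im,x,y,w,h,k:cv2.resize(im[y:y+h,x:x+w],None,fx=k,fy=k,interpolation=cv2.INTER_CUBIC)
o=np.hstack([c(s,245,190,80,90,5),c(t,210,175,80,90,5)])
cv2.imwrite("pics/crop3.png",o)
E
```

```text
t: 4.53
ee_pos: [0.4963, 0.1326, 0.1066]
ee_rot: [0.0, 0.999, 0.034, -0.007]
ft_force: [-1.4, -0.1, -0.5]
grip_width: 0.548
finger_force: 0.0
```

View pics/crop3.png

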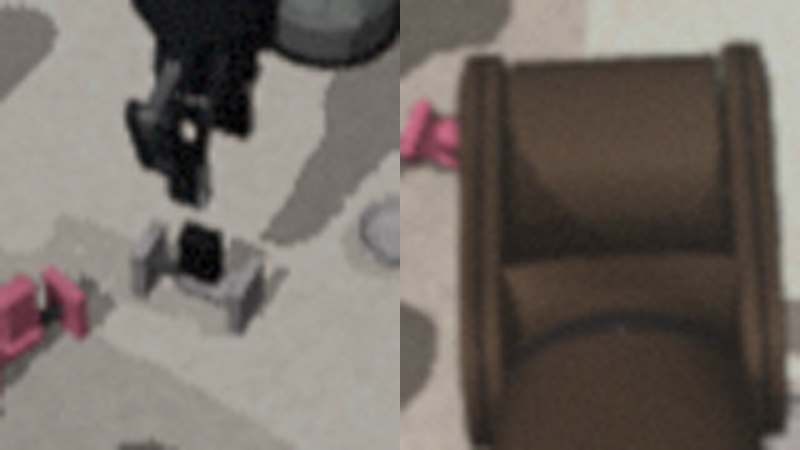

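```bash
python3 -m crank '[[0,0,0.03,0,0.1],[0,0,0,0,0.1],[0,0,0,0,0.1]]'
```

```text
t: 4.88
ee_pos: [0.5022, 0.132, 0.0849]
ee_rot: [0.0, 0.999, 0.033, -0.0]
ft_force: [-0.5, -0.2, 0.7]
grip_width: 0.546
finger_force: 0.0
```

```bash
python3 -m crank '[[-0.001,-0.0027,0.028,0,0.1],[0,0,0.02,0,0.1],[0,0,0.01,0,0.1],[0,0,0,0,0.1],[0,0,0,0,-1],[0,0,0,0,-1],[0,0,0,0,-1],[0,0,0,0,-1],[0,0,0,0,-1],[0,0,0,0,-1]]' 40
```

```text
t: 5.72
ee_pos: [0.5023, 0.1354, 0.0278]
ee_rot: [-0.0, 0.999, 0.033, 0.002]
ft_force: [-1.0, -0.5, 6.9]
grip_width: 0.154
finger_force: 45.4
```

```bash
python3 -m crank '[[0,0,-0.02,0,-1],[0,0,-0.04,0,-1],[0,0,-0.04,0,-1],[0,0,-0.04,0,-1],[0,0,-0.03,0,-1],[0,0,0,0,-1]]' 50;  python3 -m crank '[[0.004,0.03,0,0,-1],[0.004,0.04,0,0,-1],[0.004,0.04,0,0,-1],[0.004,0.04,0,0,-1],[0.004,0.04,0,0,-1],[0.0045,0.03,0,0,-1],[0,0.017,0,0,-1],[0,0,0,0,-1],[0,0,0,0,-1]]'; python3 - <<'E'
from h import *
f=[arm.grab_frame("side"),arm.grab_frame("top")]
for i,n in enumerate(("side","top")): cv2.imwrite(f"pics/{n}3.png",f[i][:,:,::-1])
s,t=cv2.imread("pics/side3.png"),cv2.imread("pics/top3.png")
c=lambda im,x,y,w,h,k:cv2.resize(im[y:y+h,x:x+w],None,fx=k,fy=k,interpolation=cv2.INTER_CUBIC)
o=np.hstack([c(s,270,110,80,100,6),c(t,325,160,53,100,6)])
cv2.imwrite("pics/crop4.png",o)
E
```

```text
t: 6.22
ee_pos: [0.5047, 0.1356, 0.2041]
ee_rot: [-0.0, 0.999, 0.033, 0.007]
ft_force: [0.1, 0.1, -0.5]
grip_width: 0.152
finger_force: 49.3
t: 6.97
ee_pos: [0.5399, -0.1, 0.1943]
ee_rot: [-0.001, 0.999, 0.032, -0.001]
ft_force: [-0.1, 0.9, -2.1]
grip_width: 0.16
finger_force: 49.5
```

View pics/crop4.png

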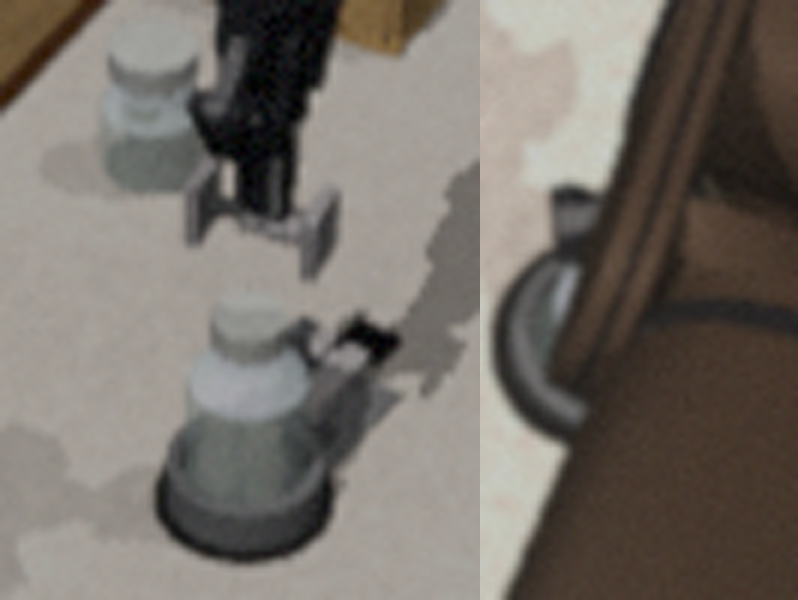

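```bash
python3 - <<'E'
from h import *
print("lid side@126",atz("side",(312,163.8),.126),atz("side",(311.4,163),.126),"tri",tri((311.7,163.4),(353.2,208.2)))
s=arm.get_state();p=s["ee_pos"];print(p,s["ee_rot"])
h=np.deg2rad(3.8);ux=np.array([np.cos(h),np.sin(h),0])
o=p-[0,0,.0275]  # wrench origin if grip centred
z=o[2]+.018
for nm,px,off in(("A",(303.8,144.3),.032),("B",(323.5,148.8),-.027)):
    print(nm,"pred",proj("side",o+ux*off+[0,0,.018]),"pick",px,"pos at z",atz("side",px,z),"exp",(o+ux*off)[:2])
print("lid z from proj vs wrench bottom", z-.018)
E
```

```text
lid side@126 [ 0.5394 -0.0942] [ 0.5426 -0.0965] tri (array([ 0.5433, -0.0986,  0.1227]), array([-0.1956, -0.0382,  0.074 ,  0.2108]))
[ 0.5401 -0.0986  0.1948] [-0.0007  0.9994  0.0333 -0.001 ]
A pred [302.7099 143.826 ] pick (303.8, 144.3) pos at z [ 0.5683 -0.0961] exp [ 0.572  -0.0965]
B pred [321.9413 149.3492] pick (323.5, 148.8) pos at z [ 0.5104 -0.1046] exp [ 0.5131 -0.1004]
lid z from proj vs wrench bottom 0.16728811035886937
```

```bash
python3 -m crank '[[0.0015,-0.003,0.015,0,-1],[0,0,0.015,0,-1],[0,0,0.008,0,-1],[0,0,0.005,0,-1],[0,0,0,0,-1],[0,0,0,0,-1]]'; python3 -m crank '[[0,0,0.003,0,-1],[0,0,0.003,0,-1],[0,0,0.002,0,-1],[0,0,0,0,-1]]'
```

```text
t: 7.57
ee_pos: [0.5422, -0.096, 0.153]
ee_rot: [-0.0, 0.999, 0.033, -0.0]
ft_force: [0.4, 1.0, -2.3]
grip_width: 0.155
finger_force: 49.5
t: 7.9
ee_pos: [0.5419, -0.0965, 0.1446]
ee_rot: [-0.0, 0.999, 0.033, -0.0]
ft_force: [-0.1, 0.0, -1.3]
grip_width: 0.156
finger_force: 49.5
```

```bash
python3 -m crank '[[0,0,0.003,0,-1],[0,0,0.002,0,-1],[0,0,0,0,-1]]'; python3 - <<'E'
from h import *
cv2.imwrite("pics/side4.png",arm.grab_frame("side")[:,:,::-1]); s=cv2.imread("pics/side4.png")
cv2.imwrite("pics/crop5.png",cv2.resize(s[120:195,270:350],None,fx=8,fy=8,interpolation=cv2.INTER_CUBIC))
E
```

```text
t: 8.15
ee_pos: [0.5423, -0.0966, 0.14]
ee_rot: [0.0, 0.999, 0.033, 0.0]
ft_force: [0.3, -0.3, -1.3]
grip_width: 0.158
finger_force: 49.7
```

View pics/crop5.png

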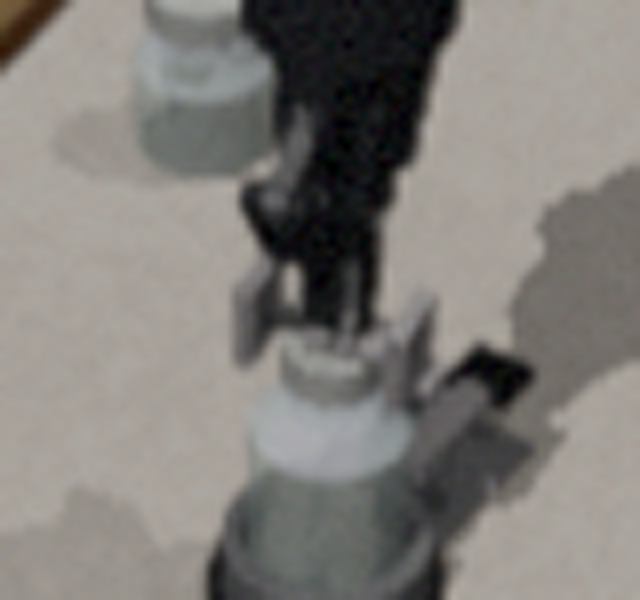

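The jaws hang on either side of the lid: the left jaw at crop (258,310), the right at (410,345), and the lid at (333,365). I'll lower until there is contact.

```bash
python3 -m crank '[[0,-0.001,0.0015,0,-1],[0,0,0,0,-1]]'; python3 -m crank '[[0,0,0.0015,0,-1],[0,0,0,0,-1]]'
```

```text
t: 8.37
ee_pos: [0.543, -0.0961, 0.1399]
ee_rot: [0.001, 0.999, 0.033, 0.001]
ft_force: [-1.9, -1.2, 3.8]
grip_width: 0.152
finger_force: 50.4
t: 8.53
ee_pos: [0.5432, -0.0961, 0.1399]
ee_rot: [0.001, 0.999, 0.033, 0.001]
ft_force: [-3.3, 0.3, 9.2]
grip_width: 0.156
finger_force: 51.1
```

```bash
python3 -m crank '[[0,0,-0.0015,0,-1],[0,0,0,0,-0.5],[0,0,0,0,-0.3],[0,0,0,0,-0.3],[0,0,0,0,-0.3],[0,0,-0.02,0,-0.3],[0,0,-0.03,0,-0.3],[0,0,-0.03,0,-0.3],[0,0,0,0,-0.3]]'; python3 -m crank '[[0,0,0,-7,1],[0,0,0,-7,1],[0,0,0,-7,1],[0,0,0,-7,1],[0,0,0,-7,1],[0,0,0,-7,1],[0,0,0,-7,1],[0,0,0,-7,1],[0,0,0,-7,1],[0,0,0,-7,1]]'; python3 -m crank '[[0,0,0,-7,1],[0,0,0,-7,1],[0,0,0,-6,1],[0,0,0,0,1],[0,0,0,0,1]]'; python3 - <<'E'
from h import *
for n in("side","top"): cv2.imwrite(f"pics/{n}5.png",arm.grab_frame(n)[:,:,::-1])
s=cv2.imread("pics/side5.png");t=cv2.imread("pics/top5.png")
cv2.imwrite("pics/crop6.png",np.hstack([cv2.resize(s[120:195,280:345],None,fx=8,fy=8,interpolation=cv2.INTER_CUBIC),cv2.resize(t[170:245,330:365],None,fx=8,fy=8,interpolation=cv2.INTER_CUBIC)]))
E
```

```text
t: 9.28
ee_pos: [0.5454, -0.0966, 0.2254]
ee_rot: [0.002, 0.999, 0.033, 0.005]
ft_force: [1.0, -0.5, 1.3]
grip_width: 0.35
finger_force: 0.0
t: 10.12
ee_pos: [0.5418, -0.0954, 0.2177]
ee_rot: [-0.0, 0.798, 0.603, -0.0]
ft_force: [0.3, -0.8, -1.2]
grip_width: 1.001
finger_force: 0.0
t: 10.53
ee_pos: [0.5419, -0.0954, 0.2179]
ee_rot: [-0.0, 0.684, 0.729, -0.0]
ft_force: [-0.3, -0.2, 0.1]
grip_width: 1.001
finger_force: 0.0
```

View pics/crop6.png

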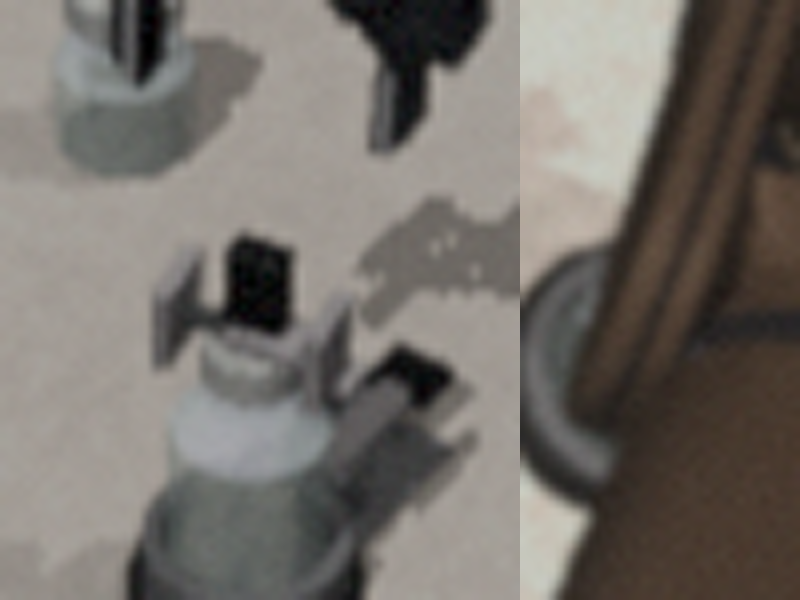

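The wrench sits level on the lid, with the jaws at crop (175,310) and (330,355) and the grip at (258,285). Next I descend over the jaws and squeeze.

```bash
python3 -m crank '[[0,0.001,0.03,0,1],[0,0,0.03,0,1],[0,0,0.025,0,1],[0,0,0.015,0,1],[0,0,0.008,0,1],[0,0,0.003,0,1],[0,0,0,0,1],[0,0,0,0,1]]' 30; python3 -m crank '[[0,0,0,0,0.7],[0,0,0,0,0.6],[0,0,0,0,0.5],[0,0,0,0,0.4],[0,0,0,0,0.3],[0,0,0,0,0.2],[0,0,0,0,0],[0,0,0,0,0]]' 30
```

```text
t: 11.3
ee_pos: [0.544, -0.0958, 0.1087]
ee_rot: [0.001, 0.683, 0.73, 0.0]
ft_force: [-0.1, -0.7, -0.4]
grip_width: 0.996
finger_force: 0.0
t: 11.97
ee_pos: [0.5448, -0.0961, 0.1109]
ee_rot: [0.002, 0.683, 0.73, 0.001]
ft_force: [-2.8, 1.3, 9.9]
grip_width: 0.616
finger_force: 29.5
```

```bash
python3 -m crank '[[0,0,0,0,-0.2],[0,0,0,0,-0.5],[0,0,0,0,-1],[0,0,0,0,-1],[0,0,0,0,-1],[0,0,0,0,-1]]' 80; python3 -m crank '[[0,0,0,0,-1],[0,0,0,0,-1],[0,0,0,0,-1]]'
```

```text
t: 12.47
ee_pos: [0.5447, -0.0961, 0.1112]
ee_rot: [0.002, 0.683, 0.73, 0.001]
ft_force: [-2.9, 0.1, 10.5]
grip_width: 0.607
finger_force: 81.2
t: 12.72
ee_pos: [0.5447, -0.0961, 0.1112]
ee_rot: [0.002, 0.683, 0.73, 0.001]
ft_force: [-3.6, 0.5, 10.8]
grip_width: 0.607
finger_force: 81.2
```

Firmly clamped: the opening reads about 52 mm over the outsides and has stopped changing. Now I open and retreat.

```bash
python3 -m crank '[[0,0,0,0,0.5],[0,0,0,0,1],[0,0,0,0,1],[0,0,0,0,1],[0,0,0,0,1],[0,0,-0.02,0,1],[0,0,-0.04,0,1],[0,0,-0.04,0,1],[0,0,-0.04,0,1]]'; python3 -m crank '[[0.03,0,-0.02,0,1],[0.04,0,0,0,1],[0.04,0,0,0,1],[0.04,0,0,0,1],[0.04,0,0,0,1],[0.04,0,0,0,1],[0.02,0,0,0,1],[0,0,0,0,1],[0,0,0,0,1]]'; python3 - <<'E'
from h import *
for n in("side","top"): cv2.imwrite(f"pics/{n}6.png",arm.grab_frame(n)[:,:,::-1])
s=cv2.imread("pics/side6.png");t=cv2.imread("pics/top6.png")
cv2.imwrite("pics/crop7.png",np.hstack([cv2.resize(s[130:205,285:350],None,fx=6,fy=6,interpolation=cv2.INTER_CUBIC),cv2.resize(t[175:250,325:390],None,fx=6,fy=6,interpolation=cv2.INTER_CUBIC)]))
E
```

```text
t: 13.47
ee_pos: [0.5424, -0.0952, 0.2481]
ee_rot: [-0.001, 0.683, 0.73, -0.0]
ft_force: [0.1, -0.3, -0.2]
grip_width: 1.002
finger_force: 0.0
t: 14.22
ee_pos: [0.5262, 0.1548, 0.2671]
ee_rot: [-0.0, 0.682, 0.731, -0.0]
ft_force: [0.9, -0.4, -0.4]
grip_width: 0.999
finger_force: 0.0
```

View pics/crop7.png

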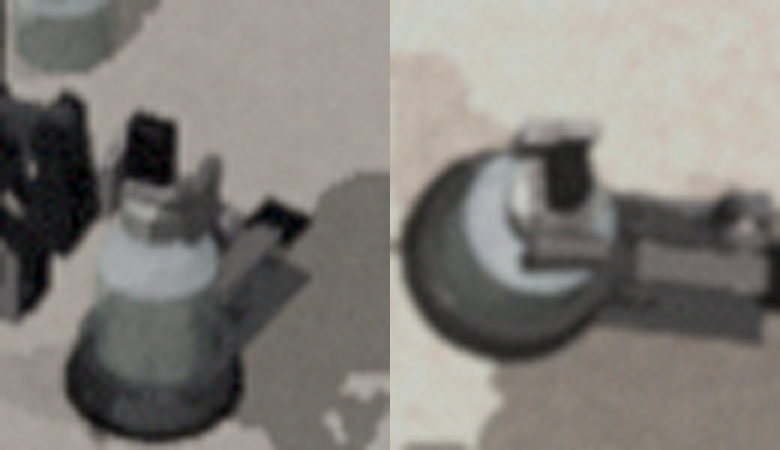

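View pics/side6.png

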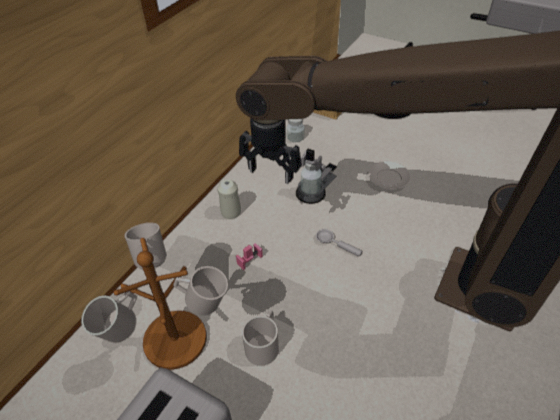

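The wrench is clamped, with its jaws at top crop (560,135) and (570,250), about 52 mm over the outsides. The lever is down at side crop (280,220), the jar is upright, and nothing else has moved.

```bash
python3 -c "
from plant import arm
print(arm.sign_off())"
```

```text
the job is handed in; nothing more can be done
None
```

The job is handed in: the lever is latched down and the wrench is clamped on the jar's lid, with the jar upright in its holder and, as far as the last picture shows, nothing else moved (about 14 s of the 51 s used).

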